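Load the jar dryer, set heat and timer

ROBOT

A 6-joint arm with a two-finger parallel gripper is mounted at the origin on the work surface. World frame = base frame: x ahead of the robot, y to its left, z up, the work surface at z = 0. Lengths are in mm, angles in rad, forces in N, time in s.
With the tool pointing down it reaches from about 350 to 775 mm from the base axis. Payload 7.3 kg.
Tool frame: the origin (TCP) lies at the centre of the arm's flange, where the gripper is bolted on; the fingertips stand 178 mm ahead of it and the grasp point (between the pads) lies 159 mm ahead of it; z points along the fingers, y is the line along which they close (so a half turn about z gives the same grasp; the last joint's range is limited). The gripper opens to 92 mm and grips with 3 to 60 N. Pads are 19 mm wide; open, the fingers measure 130 mm over their backs; the gripper's body (75 mm by 190 mm) begins 47 mm behind the grasp point.
Start: joints at [-1.36, 0.342, 1.524, -0, 1.275, -0.146], TCP at [183.39, -491.931, 404.741] pointing down, gripper open.
Joint ranges: [-2.53, 2.53], [-0.77, 2.02], [0.04, 2.7], [-1, 4.14], [0.28, 2.66], [-3.11, 3.11]. Speed limits (rad/s): [2.57, 2.57, 3.14, 3.14, 3.14, 3.14].

INTERFACE

Orientations are given as a unit quaternion [w, x, y, z].
In Python, from bench import movep, movel, movej, move_gripper, dwell, ik, camera, get_calibration, PlanningError, job_done, read_time_s, read_joint_positions, read_qvel, read_joint_torque, read_position, read_eef_rot, read_wrist_force, read_moment, read_grip_width, read_finger_force gives the robot as it stands. Calls block until the motion is done:
- movep(position, orientation): joint-space move of the TCP to a pose.
- movel(position, attitude=None, speed=150, guard=None): straight line of the TCP; attitude=None keeps the orientation; speed is the mean speed in mm/s. With guard (N) it stops when the force on the tool has changed by that much, and returns True; else False.
- movej(angles): joint-space move.
- move_gripper(opening, newtons=None): opening from 0.0 (shut) to 1.0 (fully open); newtons is the grip in N (None keeps the last); returns when the fingers have stopped.
- dwell(seconds).
- ik(position, orientation): joint angles nearest the present ones, or None.
- camera(name): name is "scene" or "top" or "wrist"; returns the picture (384x512x3 uint8, red, green, blue); there is no depth.
- get_calibration(name): a dict with "camera_matrix" (3x3 intrinsics, pixels), "D" ([k1, k2, p1, p2, k3] as OpenCV has them; the pictures are not rectified), "T" (4x4, takes a point from camera to world coordinates); the wrist camera has in their place "hand_eye" (4x4, takes a point from camera to tool coordinates, whose origin is the TCP and whose axes are the flange's). Camera axes: x right, y down, z forward; pixel columns grow to the right and rows downward; lengths in mm; the calibration is good to about 2 mm. A picture is of the moment at which its call begins: read the wrist's pose just before it. get_calibration takes no time and is no camera call.
A pose or a line that the arm cannot do raises PlanningError and nothing moves.
- job_done(): hands the job in; it is judged then, once.
Readings, each from a call of its own:
- read_time_s(): time.
- read_joint_positions(): joint angles.
- read_qvel(): joint speeds.
- read_joint_torque(): joint torques, N m.
- read_position(): TCP position.
- read_eef_rot(): TCP orientation.
- read_wrist_force(): force on the tool from outside, world axes, zero at the start.
- read_moment(): the same for the moment, N m.
- read_grip_width(): opening from 0.0 (shut) to 1.0 (fully open).
- read_finger_force(): force on a finger pad.
Only numpy, scipy, OpenCV 4.12 (cv2) and the standard library are available. Lean on these libraries where they do the work, as an engineer would, in place of code of your own. Each camera call takes 0.05 s, during which the arm holds its last target. There are 200 camera calls.

TASK

Run the jar dryer: first turn its timer sleeve (the one farther from the robot) back to 0; then, with it at 0, turn every rinsed jar upside down over a drying peg of its own, mouth down and resting flat on the deck. When all the jars are on, turn the timer to 40; the heat sleeve (the one nearer the robot) must end at 50. Leave the bottle, the vial box and the molecule model where they are.

Things in the scene. Friction and masses are not known exactly. Their poses are not given: they have to be found in the camera images.
- dryer: jar dryer, fixed: white housing 230 x 430 x 40 mm, long side along its own y, flat deck 40 mm above the bench. Origin on the bench under its middle, z up; the robot's side is its -x side. On the deck stand three steel pegs (at x = 0, y = +165, +65, -35 mm); at its -y end two sleeves (y = -150): heat at x = -60, timer at x = +60.
- peg1 (a point): foot of the first drying peg, on the deck on the peg's axis. Each peg is an upright round steel rod 24 mm in diameter with a domed end, 80 mm high above the deck.
- peg2 (a point): foot of the middle drying peg, as peg1, 100 mm from it
- peg3 (a point): foot of the drying peg next to the sleeves, as peg1, 100 mm from peg2
- timer (a joint): angle of the timer sleeve, rad, growing clockwise seen from above: scale reading = 10 per 0.5236 rad (30 degrees), 0 at 0.0, 60 at 3.14, end stops just past these. A sprung catch clicks at each ten and pulls the sleeve into the nearest click; turning takes about 0.1 N m. Printed on the deck round it: 0 on the dryer's +y side (towards the pegs), 30 on its +x side, 60 on its -y side.
- timer_sleeve (a point): on the axis of the timer sleeve (far one), 28 mm above the deck, at the height to grip. The sleeve is a black fluted upright cylinder 52 mm in diameter, its top 48 mm above the deck, over a thin 64 mm disc at its foot; it turns about its vertical axis.
- timer_pointer (a point): outer end of the white pointer line on top of the timer sleeve, 26 mm from the axis; it points to the number that is set.
- heat (a joint): angle of the heat sleeve, rad; same sleeve, scale, clicks and direction as the timer
- heat_sleeve (a point): on the axis of the heat sleeve, the one nearer the robot, 120 mm from the timer sleeve and shaped alike; 28 mm above the deck, at the height to grip
- heat_pointer (a point): outer end of the white pointer line on top of the heat sleeve, as for the timer
- jar1: white square open jar, 56 x 56 mm outside, 110 mm long, wall 3, bottom 5 mm (inside 50 x 50, 105 deep), 0.11 kg. Starts lying on a flat side, mouth away from the robot. Origin: middle of the side it starts lying on (28 mm from the centre line, halfway along); x points along the jar out of its mouth, z away from that side. Two or three jars are there; an absent one reads None.
- jar1_mouth (a point): centre of the mouth of jar1, in the plane of its rim (55 mm from halfway along)
- jar2: as jar1
- jar2_mouth (a point): centre of the mouth of jar2, in the plane of its rim (55 mm from halfway along)
- jar3: as jar1
- jar3_mouth (a point): centre of the mouth of jar3, in the plane of its rim (55 mm from halfway along)
- bottle: amber reagent bottle, 72 mm in diameter, 150 mm high, origin under its middle; not to be disturbed
- vialbox: white box of vials, 70 x 110 x 47 mm, origin under its middle; not to be disturbed
- model: black and white ball-and-stick molecule model, about 150 x 130 x 65 mm, origin on the bench under its middle; not to be disturbed
There are look-alikes about, which are no part of the job. Leave any black look-alike of the jar2 alone.

How it is judged:
By the outcome, as a careful person would: the job done as asked, in the order asked, and still so for the second after the job is handed in, with the robot touching nothing.
Of jar1, jar2, jar3 only 2 to 3 are there at a start; the rules pass over those that are not, and their reading is None.
At some moment in a run one of jar1, jar2, jar3 may be knocked a few centimetres aside while the robot is not near it.
It also fails if it takes over 200 s, if anything falls off the work surface, if the arm or the gripper's body presses on something with over 40 N, if the wrist force passes 120 N, or if a joint passes its speed limit or range.

## Working session

There is one attempt and no reset: what is moved stays moved. The work goes in short steps, each a Python script; the robot and the scene stay as the last script left them, time stands still between calls to the robot, and variables do not carry over. Pictures are saved under pics/ and viewed, at most 14 in all, crops included, and the job is handed in when it is done.

```bash
mkdir -p pics; ls; python3 - <<'E'
from bench import *
import cv2,numpy as np
np.set_printoptions(precision=3,suppress=True)
for n in("scene","top"):
    cv2.imwrite(f"pics/{n}0.png",cv2.cvtColor(camera(n),cv2.COLOR_RGB2BGR)); c=get_calibration(n); print(n,c)
print(get_calibration("wrist"),read_eef_rot(),read_position(),read_time_s())
E
```

```text
pics
scene {'camera_matrix': array([[382.733,   0.   , 250.679],
       [  0.   , 382.733, 191.285],
       [  0.   ,   0.   ,   1.   ]]), 'D': array([-0.095,  0.   ,  0.   ,  0.   ,  0.   ]), 'T': array([[    0.844,     0.337,    -0.418,  1204.158],
       [    0.536,    -0.498,     0.682, -1030.291],
       [    0.022,    -0.799,    -0.601,  1030.626],
       [    0.   ,     0.   ,     0.   ,     1.   ]])}
top {'camera_matrix': array([[445.308,   0.   , 256.397],
       [  0.   , 445.308, 185.595],
       [  0.   ,   0.   ,   1.   ]]), 'D': array([0.052, 0.   , 0.   , 0.   , 0.   ]), 'T': array([[  -0.013,   -0.998,    0.055,  462.161],
       [  -1.   ,    0.012,   -0.005,   53.582],
       [   0.004,   -0.055,   -0.998, 1614.709],
       [   0.   ,    0.   ,    0.   ,    1.   ]])}
{'camera_matrix': array([[273.23 ,   0.   , 255.076],
       [  0.   , 273.23 , 193.35 ],
       [  0.   ,   0.   ,   1.   ]]), 'D': array([-0.025,  0.   ,  0.   ,  0.   ,  0.   ]), 'hand_eye': array([[-0.001, -0.959, -0.283, 74.928],
       [ 1.   , -0.001,  0.   , -1.023],
       [-0.   , -0.283,  0.959, 19.74 ],
       [ 0.   ,  0.   ,  0.   ,  1.   ]])} [-0.001  0.984  0.177 -0.   ] [ 183.37  -491.835  404.129] 0.1
```

View pics/scene0.png

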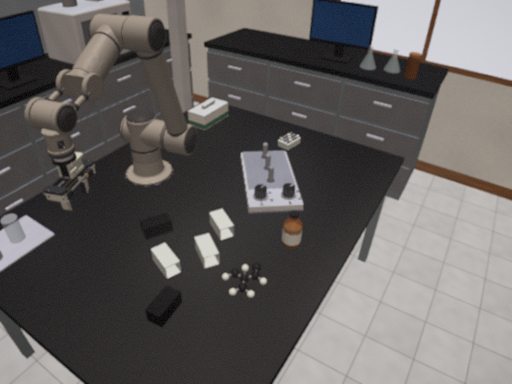

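View pics/top0.png

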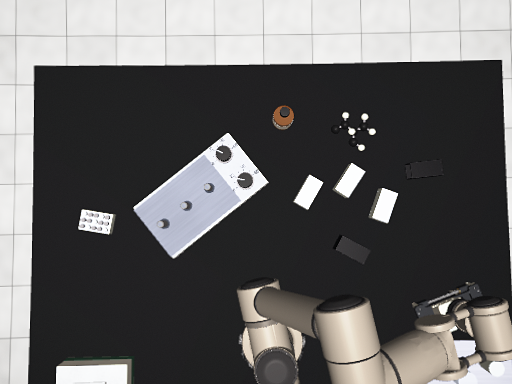

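The top picture shows the dryer with pegs at (163,224), (186,206) and (209,188), the timer at (224,154) and heat at (245,180). Three white jars lie at (308,192), (349,180) and (383,205), with two black look-alikes at (351,249) and (424,169). Next I measure positions by code.

```bash
cat > h.py <<'E'
from bench import *
import cv2,numpy as np
from scipy.spatial.transform import Rotation as R
np.set_printoptions(precision=3,suppress=True)
def save(n,im): cv2.imwrite(f"pics/{n}.png",cv2.cvtColor(im,cv2.COLOR_RGB2BGR))
def wristT():
    T=np.eye(4); q=read_eef_rot(); T[:3,:3]=R.from_quat([q[1],q[2],q[3],q[0]]).as_matrix(); T[:3,3]=read_position()
    return T@get_calibration("wrist")["hand_eye"]
def toplane(cam,px,z,T=None):
    c=get_calibration(cam); T=c["T"] if T is None else T
    u=cv2.undistortPoints(np.float64(px).reshape(-1,1,2),c["camera_matrix"],c["D"])[:,0]
    d=np.c_[u,np.ones(len(u))]@T[:3,:3].T; o=T[:3,3]
    return (o+d*((z-o[2])/d[:,2])[:,None])[:,:2]
def topx(cam,P,T=None):
    c=get_calibration(cam); T=np.linalg.inv(c["T"] if T is None else T)
    return cv2.projectPoints(np.float64(P).reshape(-1,3),cv2.Rodrigues(T[:3,:3])[0],T[:3,3],c["camera_matrix"],c["D"])[0][:,0]
def whites(im,v=170,lo=150,hi=5000):
    m=cv2.inRange(cv2.cvtColor(im,cv2.COLOR_RGB2HSV),(0,0,v),(180,60,255))
    cs=cv2.findContours(m,cv2.RETR_EXTERNAL,cv2.CHAIN_APPROX_NONE)[0]
    return [c for c in cs if lo<cv2.contourArea(c)<hi]
def quat(M):
    q=R.from_matrix(M).as_quat(); return [q[3],q[0],q[1],q[2]]
def ori(z,y):
    "tool with z along z and closing axis y"
    z=np.array(z,float); z/=np.linalg.norm(z); y=np.array(y,float); y-=z*(y@z); y/=np.linalg.norm(y)
    return np.c_[np.cross(y,z),y,z]
E
python3 - <<'E'
from h import *
im=camera("top")
for c in whites(im,150,150,20000):
    w=toplane("top",c,56).astype(np.float32); r=cv2.minAreaRect(w); m=cv2.minAreaRect(c)
    print(m[0],"w56",r)
hsv=cv2.cvtColor(im,cv2.COLOR_RGB2HSV)
# dryer outline
for c in whites(im,110,3000,30000):
    w=toplane("top",c,40).astype(np.float32); print("z40",np.float32(cv2.minAreaRect(c)[0]),cv2.minAreaRect(w),cv2.boxPoints(cv2.minAreaRect(w)))
save("crop0",cv2.resize(im[130:270,125:275],None,fx=4,fy=4,interpolation=cv2.INTER_CUBIC))
E
```

```text
(91.5, 373.5) w56 ((-78.84626770019531, 609.2392578125), (236.96726989746094, 61.723358154296875), 88.50847625732422)
(365.0, 368.5) w56 ((-77.78028106689453, -313.9711608886719), (214.12974548339844, 94.72735595703125), 89.87876892089844)
(297.72406005859375, 341.84027099609375) w56 ((12.068183898925781, -88.65065002441406), (113.36083221435547, 44.69940948486328), 14.26353645324707)
(245.8468475341797, 346.69586181640625) w56 ((-2.0346717834472656, 88.75631713867188), (128.10922241210938, 31.919469833374023), 10.451160430908203)
(268.0845642089844, 336.16131591796875) w56 ((32.03738784790039, 11.923942565917969), (101.36102294921875, 116.40641784667969), 12.465829849243164)
(450.5, 351.4999694824219) w56 ((-21.87885284423828, -602.5839233398438), (206.43357849121094, 403.587646484375), 0.2343064695596695)
(494.8653869628906, 328.8269348144531) w56 ((52.990386962890625, -758.4715576171875), (152.7564239501953, 111.59237670898438), 10.544841766357422)
(349.5533752441406, 334.5646057128906) w56 ((34.734432220458984, -266.4840087890625), (177.68577575683594, 172.62823486328125), 11.902
[... 578 characters left out ...]
584213256836)
(349.5641784667969, 180.0167236328125) w56 ((563.8428955078125, -280.9114685058594), (57.30801773071289, 111.67645263671875), 55.90646743774414)
(200.0, 195.00001525878906) w56 ((518.9134521484375, 242.22145080566406), (227.78976440429688, 426.34716796875), 38.11745834350586)
z40 [449.  351.5] ((-26.858482360839844, -604.537841796875), (208.56954956054688, 417.7416687011719), 0.23401588201522827) [[-131.995 -396.095]
 [-130.289 -813.833]
 [  78.279 -812.981]
 [  76.572 -395.243]]
z40 [200.069 195.199] ((518.6864013671875, 244.33905029296875), (232.26702880859375, 432.6536865234375), 38.110111236572266) [[293.798 342.876]
 [560.821   2.453]
 [743.575 145.802]
 [476.552 486.225]]
```

View pics/crop0.png

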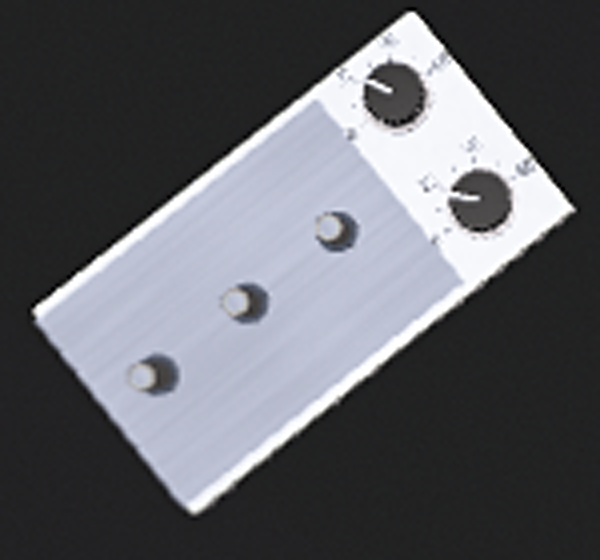

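The dryer outline measures 232 x 432, which matches the stated size. The timer pointer reads about 20, and heat somewhere between 10 and 20. I'll take a closer look with the wrist camera.

```bash
cat >> h.py <<'E'
YAW=np.deg2rad(38.11); DX=np.array([np.cos(YAW),np.sin(YAW),0]); DY=np.array([-np.sin(YAW),np.cos(YAW),0])
DC=np.array([518.7,244.3,0])
def dry(x,y,z): return DC+x*DX+y*DY+np.array([0,0,z])
def rect(name,Z=None,z=None): pass
E
python3 - <<'E'
from h import *
p=dry(0,-150,420)
for s in(1,-1):
    q=quat(ori([0,0,-1],s*DY)); j=ik(p,q); print(s,j)
    if j is not None: best=q if s==1 or abs(j[5])<2 else best
movep(p,best); print(read_joint_positions(),read_position())
T=wristT(); im=camera("wrist"); save("w1",im)
for n,x in(("heat",-60),("timer",60)):
    print(n,topx("wrist",[dry(x,-150,88),dry(x,-150+26,88)],T))
E
```

```text
1 [ 0.081  0.519  1.201 -0.     1.422 -2.155]
-1 [ 0.081  0.519  1.201 -0.     1.422  0.987]
[ 0.079  0.519  1.201 -0.     1.422  0.987] [611.435 125.305 420.003]
heat [[255.527 226.483]
 [234.498 226.52 ]]
timer [[255.366 126.747]
 [232.012 126.806]]
```

View pics/w1.png

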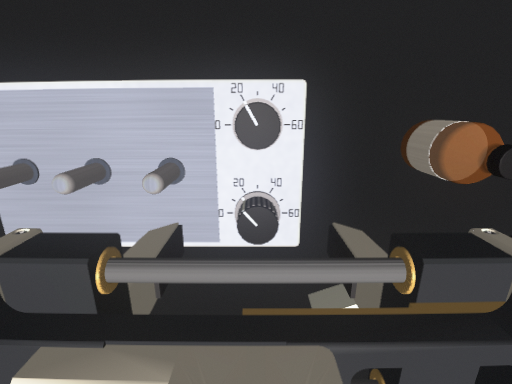

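The wrist picture shows the timer at (257,125) with its pointer at 20. Heat is at about (258,221) with its pointer between 10 and 20. I'll turn the timer back by 60° and then look straight down on heat.

```bash
cat >> h.py <<'E'
def turn(c,yaw0,deg_cw,ncheck=True):
    "grip sleeve at c=(x,y), closing axis at yaw0 rad, turn clockwise by deg"
    def q(a): return quat(ori([0,0,-1],[np.cos(a),np.sin(a),0]))
    up=[c[0],c[1],72+159+130]; dn=[c[0],c[1],72+159]
    movep(up,q(yaw0)); move_gripper(1.0)
    if movel(dn,guard=12,speed=80): print("GUARD",read_position(),read_wrist_force())
    move_gripper(0.0,25); print("w",read_grip_width()*92,read_wrist_force())
    n=int(np.ceil(abs(deg_cw)/30))
    for i in range(1,n+1):
        movel(read_position() if 0 else dn,q(yaw0-np.deg2rad(deg_cw)*i/n),speed=100)
    dwell(.3); print("turned",read_joint_positions()[5],read_moment(),read_wrist_force())
    move_gripper(1.0); movel(up)
E
python3 - <<'E'
from h import *
T=wristT()
c=toplane("wrist",[[257.2,125]],88,T)[0]; print(c,dry(60,-150,0))
y0=np.arctan2(-DY[1],-DY[0])
c=(c+dry(60,-150,0)[:2])/2
turn(c,y0,-60)
# look at both, shifted toward -x of dryer
movep(dry(-60,-150,430),quat(ori([0,0,-1],-DY)))
T=wristT(); im=camera("wrist"); save("w2",cv2.resize(im[50:250,170:350],None,fx=3,fy=3,interpolation=cv2.INTER_CUBIC))
for n,x in(("heat",-60),("timer",60)): print(n,(topx("wrist",[dry(x,-150,88),dry(x,-150+26,88)],T)-[170,50])*3)
print(read_time_s())
E
```

```text
[661.241 162.907] [658.486 163.306   0.   ]
w 51.78898100030013 [ 5.236 -5.016 -1.568]
turned -0.011862608119280426 [-1.12  -1.218 -0.007] [ 9.11  -6.901 -3.818]
heat [[259.187 383.579]
 [194.557 383.501]]
timer [[260.017  61.052]
 [188.309  61.028]]
10.4417
```

View pics/w2.png

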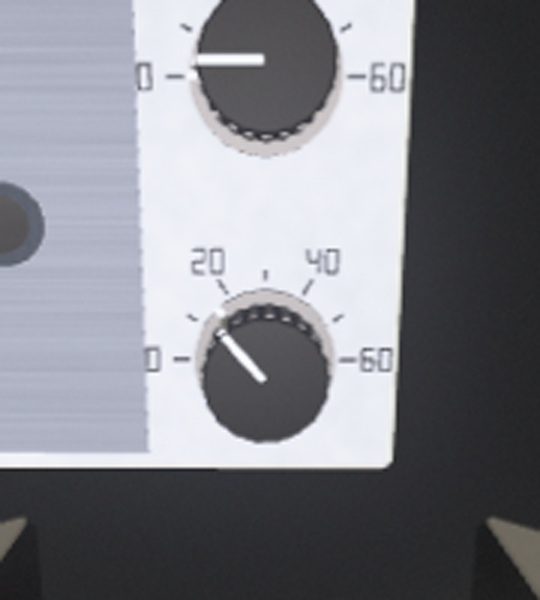

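The timer now reads 0. Heat has its centre at (265,380) and its pointer tip at (220,332), so about 48°. I'll turn it by 102° to 50.

```bash
cat >> h.py <<'E'
DC=DC-1.0*DY+.5*DX
def look(name,crop=True):
    movep(dry(-60,-150,430),quat(ori([0,0,-1],-DY))); im=camera("wrist")
    save(name,cv2.resize(im[50:250,170:350],None,fx=3,fy=3,interpolation=cv2.INTER_CUBIC))
E
python3 - <<'E'
from h import *
y0=np.arctan2(-DY[1],-DY[0])+np.deg2rad(70)
turn(dry(-60,-151,0)[:2],y0,102)
look("w3"); print(read_time_s())
im=camera("top"); 
for c in whites(im,150,500,1200):
    w=toplane("top",c,56).astype(np.float32); print(cv2.minAreaRect(c)[0],cv2.minAreaRect(w))
E
```

```text
w 51.74216214214486 [ 7.425  2.03  -4.843]
turned 1.4844677801875834 [ 0.232 -1.271  0.039] [ 8.41  -0.095 -5.976]
19.425
(95.11009216308594, 221.36695861816406) ((431.0721740722656, 605.5414428710938), (109.64712524414062, 70.58379364013672), 79.56065368652344)
```

View pics/w3.png

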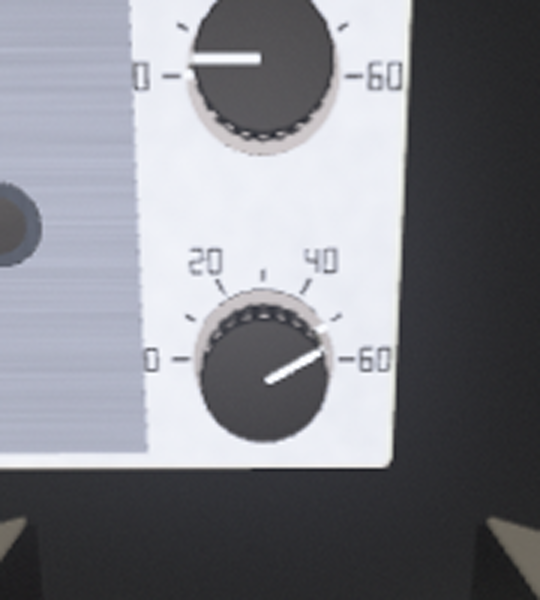

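Heat now reads 50. Next I plan the jar grasps. The tool tilts 30° over the closed end, then the wrist rolls half a turn so the mouth points down, and it approaches the pegs from the robot's side.

```bash
cat >> h.py <<'E'
Zu=np.array([0,0,1.]); t=np.deg2rad(30); G=159
def gpose(g,R_): return g-G*R_[:,2]
def Rgrasp(m,s): return ori(np.sin(t)*m-np.cos(t)*Zu,s*np.cross(Zu,m))
def Rplace(s,a=0):
    d=R.from_rotvec([0,0,a]).apply(DX); return ori(np.cos(t)*d-np.sin(t)*Zu,s*np.cross(Zu,d))
def jars(im=None):
    "white jars on bench, seen from above: centre of top face, mouth direction, size"
    out=[]
    for c in whites(camera("top") if im is None else im,150,300,900):
        w=toplane("top",c,56).astype(np.float32); (cx,cy),_,_=cv2.minAreaRect(w)
        b=cv2.boxPoints(cv2.minAreaRect(w)); e=[b[1]-b[0],b[2]-b[1]]; L=max(e,key=np.linalg.norm); W=min(e,key=np.linalg.norm)
        if not(100<np.linalg.norm(L)<122 and 48<np.linalg.norm(W)<66): continue
        m=L/np.linalg.norm(L); m=m if m@[cx,cy]>0 else -m
        out.append((np.array([cx,cy]),np.array([*m,0]),np.linalg.norm(L),np.linalg.norm(W)))
    return sorted(out,key=lambda j:-j[0][1])
D=30 # grasp distance from closed end
E
python3 - <<'E'
from h import *
for c,m,L,W in jars():
    print("JAR",c,m,L,W)
    g=np.array([*c,30])-m*(55-D)
    for s in(1,-1):
        Rg=Rgrasp(m,s); mt=Rg.T@m
        js=[ik(gpose(g-b*Rg[:,2],Rg),quat(Rg)) for b in(120,0)]
        print(s,*[None if j is None else np.array(j) for j in js])
for a in (0,-.3,.3):
  for s in(1,-1):
    Rp=Rplace(s,a); print("place a",a,"s",s,"matches grasp s",[sg for sg in(1,-1) if np.allclose(Rp@(Rgrasp(np.array([1,0,0]),sg).T@[1,0,0]),-Zu)])
    for y in(165,65,-35):
        for z in(120,215):
            j=ik(gpose(dry(0,y,z),Rp),quat(Rp)); print(y,z,None if j is None else np.array(j))
E
```

```text
JAR [ 525.022 -135.325] [ 0.86 -0.51  0.  ] 111.164314 56.756115
1 None None
-1 None None
JAR [ 563.843 -280.911] [ 0.828 -0.561  0.   ] 111.676476 57.30804
1 None None
-1 None None
JAR [ 509.932 -372.887] [ 0.916 -0.402  0.   ] 114.55884 58.296326
1 [-0.946  0.343  2.037  0.725  0.393 -2.729] None
-1 [-0.946  0.343  2.037  0.725  0.393  0.412] None
place a 0 s 1 matches grasp s [-1]
165 120 [0.529 0.562 2.397 2.987 0.867 1.603]
165 215 [0.529 0.264 2.322 2.895 0.5   1.72 ]
65 120 [0.204 0.563 2.385 2.617 0.877 1.682]
65 215 [0.204 0.27  2.311 2.364 0.581 2.016]
-35 120 [-0.06   0.576  2.292  2.276  0.854  1.811]
-35 215 [-0.06   0.316  2.225  1.985  0.678  2.211]
place a 0 s -1 matches grasp s [1]
165 120 [ 0.529  0.562  2.397  2.987  0.867 -1.539]
165 215 [ 0.529  0.264  2.322  2.895  0.5   -1.422]
65 120 [ 0.204  0.563  2.385  2.617  0.877 -1.459]
65 215 [ 0.204  0.27   2.311  2.364  0.581 -1.125]
-35 120 [-0.06   0.576  2.292  2.276  0.854 -1.33 ]
-35 215 [-0.06   0.316  2.225  1.985  0.678 -0.931]
place a -0.3 s 1 matches grasp s [-1]
165 120 [0.779 0.571 2.32  3.638 0.821 1.434
[... 547 characters left out ...]
2  2.27   2.746  0.491 -1.325]
place a 0.3 s 1 matches grasp s [-1]
165 120 [0.291 0.565 2.365 2.371 0.888 1.74 ]
165 215 [0.291 0.28  2.293 2.078 0.667 2.146]
65 120 [0.017 0.576 2.292 2.033 0.905 1.854]
65 215 [0.017 0.316 2.225 1.759 0.798 2.266]
-35 120 [-0.187  0.605  2.154  1.747  0.933  2.008]
-35 215 [-0.187  0.383  2.095  1.533  0.914  2.361]
place a 0.3 s -1 matches grasp s [1]
165 120 [ 0.291  0.565  2.365  2.371  0.888 -1.401]
165 215 [ 0.291  0.28   2.293  2.078  0.667 -0.996]
65 120 [ 0.017  0.576  2.292  2.033  0.905 -1.287]
65 215 [ 0.017  0.316  2.225  1.759  0.798 -0.875]
-35 120 [-0.187  0.605  2.154  1.747  0.933 -1.133]
-35 215 [-0.187  0.383  2.095  1.533  0.914 -0.781]
```

```bash
python3 - <<'E'
import h
from h import *
J=jars()
for td in(0,10,15,20):
    h.t=np.deg2rad(td)
    for c,m,L,W in J:
        g=np.array([*c,30])-m*(55-D)
        for s in(1,-1):
            Rg=Rgrasp(m,s)
            js=[ik(gpose(g+np.array([0,0,b]),Rg),quat(Rg)) for b in(0,60,150)]
            print(td,c,s,*["None" if j is None else np.array(j) for j in js])
    for y in(165,65,-35):
        Rp=Rplace(1); js=[ik(gpose(dry(0,y,z),Rp),quat(Rp)) for z in(120,210)]; print("place",td,y,*["None" if j is None else np.array(j) for j in js])
E
```

```text
0 [ 525.022 -135.325] 1 [-0.387  0.606  1.787 -0.     0.748 -1.422] [-0.387  0.51   1.743 -0.     0.888 -1.422] [-0.387  0.393  1.642 -0.     1.107 -1.422]
0 [ 525.022 -135.325] -1 [-0.387  0.606  1.787 -0.     0.748  1.719] [-0.387  0.51   1.743 -0.     0.888  1.719] [-0.387  0.393  1.642 -0.     1.107  1.719]
0 [ 563.843 -280.911] 1 [-0.583  0.72   1.529 -0.     0.893 -1.559] [-0.583  0.64   1.486 -0.     1.015 -1.559] [-0.583  0.543  1.388 -0.     1.211 -1.559]
0 [ 563.843 -280.911] -1 [-0.583  0.72   1.529 -0.     0.893  1.583] [-0.583  0.64   1.486 -0.     1.015  1.583] [-0.583  0.543  1.388 -0.     1.211  1.583]
0 [ 509.932 -372.887] 1 [-0.766  0.723  1.522 -0.     0.897 -1.924] [-0.766  0.644  1.48  -0.     1.018 -1.924] [-0.766  0.547  1.381 -0.     1.214 -1.924]
0 [ 509.932 -372.887] -1 [-0.766  0.723  1.522 -0.     0.897  1.218] [-0.766  0.644  1.48  -0.     1.018  1.218] [-0.766  0.547  1.381 -0.     1.214  1.218]
place 0 165 [0.508 1.12  2.463 2.968 2.006 1.497] [0.508 0.799 2.516 2.982 1.742 1.543]
place 0 65 [0.135 1.11  2.449 2.572 1.928 1.35 ] [0.135 0.793 2.501 2.607
[... 3004 characters left out ...]
.015  0.335  1.598] [-0.581  0.518  1.798 -0.011  0.477  1.593] [-0.581  0.39   1.704 -0.008  0.699  1.59 ]
20 [ 509.932 -372.887] 1 [-0.837  0.626  1.825  0.374  0.395 -2.318] [-0.837  0.524  1.786  0.282  0.528 -2.217] [-0.837  0.397  1.692  0.209  0.742 -2.126]
20 [ 509.932 -372.887] -1 [-0.837  0.626  1.825  0.374  0.395  0.823] [-0.837  0.524  1.786  0.282  0.528  0.925] [-0.837  0.397  1.692  0.209  0.742  1.015]
place 20 165 [0.518 0.735 2.467 2.998 1.282 1.562] [0.518 0.405 2.429 2.968 0.918 1.627]
place 20 65 [0.169 0.732 2.454 2.652 1.26  1.549] [0.169 0.408 2.416 2.558 0.949 1.755]
place 20 -35 [-0.106  0.718  2.352  2.351  1.17   1.625] [-0.106  0.437  2.319  2.219  0.964  1.895]
```

```bash
sed -i 's/t=np.deg2rad(30)/t=np.deg2rad(15)/' h.py; cat >> h.py <<'E'
def pick(c,m):
    Rg=Rgrasp(m,-1); q=quat(Rg); C=np.array([*c,28]); g=np.array([*c,30])-m*(55-D)
    move_gripper(1.0); movep(gpose(g+150*Zu,Rg),q)
    if movel(gpose(g,Rg),speed=150,guard=12): print("GUARD",read_position(),read_wrist_force())
    move_gripper(0.0,30); print("grip",read_grip_width()*92,read_finger_force())
    movel(gpose(g+220*Zu,Rg),speed=200); print("held",read_grip_width()*92,read_wrist_force())
    return Rg.T@(C-g)
def place_pose(off,y,z):
    Rp=Rplace(1); return gpose(dry(0,y,z)-Rp@off,Rp),quat(Rp)   # z: jar centre
E
python3 - <<'E'
from h import *
import json
print([None if (j:=ik(*place_pose(np.array([0,0,0]),y,280-25))) is None else np.array(j) for y in(165,65,-35)])
J=jars(); print([j[:2] for j in J]); 
off=pick(J[0][0],J[0][1]); json.dump(list(off),open("off.json","w")); print(off)
movep(*place_pose(off,165,235)); movep(*place_pose(off,165,190)); print(read_position(),read_joint_positions(),read_time_s())
a=camera("scene")[110:230,200:340]; b=camera("top")[120:280,120:320]
save("p1",np.vstack([cv2.resize(a,(560,480),interpolation=2)[:290],cv2.resize(b,(560,300))]))
E
```

```text
[array([0.514, 0.329, 2.43 , 2.959, 0.932, 1.641]), array([0.155, 0.334, 2.418, 2.536, 0.976, 1.797]), array([-0.124,  0.372,  2.32 ,  2.202,  1.014,  1.942])]
[(array([ 525.022, -135.325]), array([ 0.86, -0.51,  0.  ])), (array([ 563.807, -280.964]), array([ 0.828, -0.561,  0.   ])), (array([ 509.932, -372.887]), array([ 0.916, -0.402,  0.   ]))]
grip 55.96568106789343 29.996336102485657
held 56.02298287753789 [-0.606  0.816 -1.576]
[23.631  0.     8.402]
[295.62  277.573 255.189] [0.512 0.474 2.469 2.977 1.109 1.605] 26.7
```

View pics/p1.png

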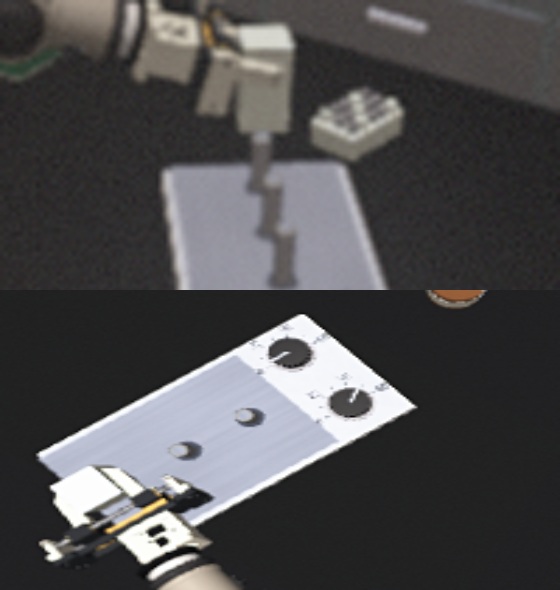

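The jar hangs mouth down over peg 1: in the crop the jar is at (265,90) with the peg under it at (260,150). I'll lower it with a guard.

```bash
cat >> h.py <<'E'
def lower(off,y):
    P,q=place_pose(off,y,93); P=np.array(P)
    g=movel(P,speed=60,guard=8); p=read_position(); print("guard",g,"dz",p[2]-P[2],read_wrist_force(),"grip",read_grip_width()*92)
    return p
def release(y,p):
    move_gripper(74/92); dwell(.3); Rp=Rplace(1); p=np.array(read_position())
    movel(p-75*Rp[:,2],speed=150); P=p-75*Rp[:,2]
    movel([P[0],P[1],P[2]+110],speed=250)
E
python3 - <<'E'
from h import *
import json
print(topx("top",[dry(0,y,120) for y in(165,65,-35)]),"seen",[[160.5,224],[184,205.5],[207.2,187.5]])
off=np.array(json.load(open("off.json")))
p=lower(off,165); release(165,p)
print(read_position(),read_time_s()); J=jars(); print([j[:2] for j in J])
a=camera("scene")[110:230,200:340]; save("p2",cv2.resize(a,(560,480),interpolation=2))
E
```

```text
[[158.592 224.81 ]
 [182.253 205.949]
 [205.707 187.235]] seen [[160.5, 224], [184, 205.5], [207.2, 187.5]]
guard True dz 1.3986542788364034 [-1.45  -0.333  4.74 ] grip 55.78730029260127Traceback (most recent call last):
  File "<stdin>", line 5, in <module>
  File "h.py", line 78, in release
    movel(p-75*Rp[:,2],speed=150); P=p-75*Rp[:,2]
    ~~~~~^^^^^^^^^^^^^^^^^^^^^^^^
bench.PlanningError: the arm cannot follow that straight line within its joint ranges
```

```bash
cat >> h.py <<'E'
DC=DC-1.5*DY
def release(y,p):
    move_gripper(74/92); dwell(.3); p=np.array(read_position())
    for back in(40,20,0):
        try: g=movel(p-back*DX,speed=80,guard=6); break
        except PlanningError: continue
    p=np.array(read_position()); g=movel(p+130*Zu,speed=200,guard=8); print("back",back,"guard",g)
E
python3 - <<'E'
from h import *
release(165,0)
print(read_position(),read_time_s()); J=jars(); print([j[:2] for j in J])
a=camera("scene")[110:230,200:340]; save("p2",cv2.resize(a,(560,480),interpolation=2))
E
```

```text
back 40 guard False
[264.124 252.972 289.845] 31.1083
[(array([ 564.124, -281.179]), array([ 0.828, -0.561,  0.   ])), (array([ 509.932, -372.887]), array([ 0.916, -0.402,  0.   ]))]
```

View pics/p2.png

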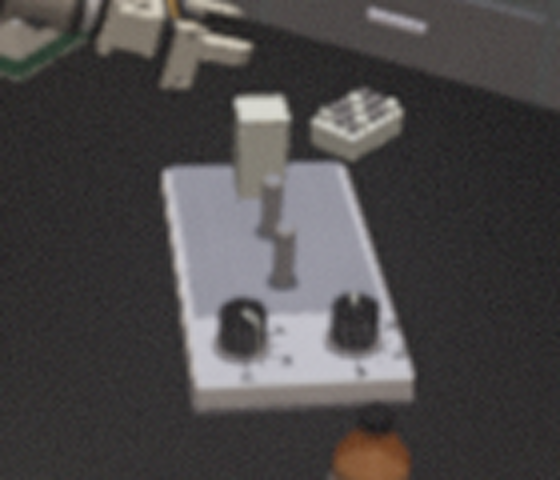

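Jar A stands on peg 1, at (262,145) in the crop. Next is jar B to peg 2.

```bash
cat > cyc.py <<'E'
from h import *
import sys
y=float(sys.argv[1]); J=jars(); print([j[:2] for j in J])
off=pick(J[0][0],J[0][1])
movep(*place_pose(off,y,235)); movep(*place_pose(off,y,190))
p=lower(off,y); 
if p[2]-place_pose(off,y,93)[0][2]<8: release(y,p)
else: print("HIGH STOP, holding")
print(read_time_s()); print([j[:2] for j in jars()])
save(sys.argv[2],cv2.resize(camera("scene")[110:230,200:340],(560,480),interpolation=2))
E
python3 cyc.py 65 p3
```

```text
[(array([ 564.16 , -281.126]), array([ 0.828, -0.561,  0.   ])), (array([ 509.932, -372.887]), array([ 0.916, -0.402,  0.   ]))]
grip 56.26264059886928 29.98444676399231
held 55.67672164305035 [ 0.144 -0.374 -0.53 ]
guard True dz 1.1402429062794965 [-1.145 -0.273  4.489] grip 56.106679461914965
back 40 guard False
43.625
[(array([ 509.932, -372.887]), array([ 0.916, -0.402,  0.   ]))]
```

View pics/p3.png

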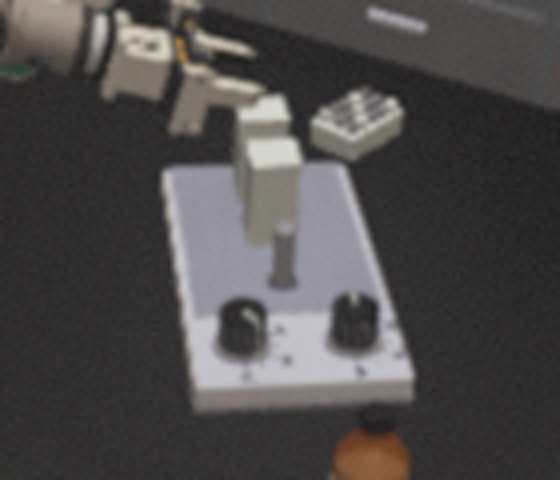

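Jars A and B are on pegs 1 and 2. Now jar C to peg 3, where the gripper body should pass about 8 mm above the heat sleeve.

```bash
python3 cyc.py -35 p4
```

```text
[(array([ 509.932, -372.887]), array([ 0.916, -0.402,  0.   ]))]
grip 56.2594763547305 29.981553554534912
held 56.18937519233101 [ 0.058 -0.36  -0.884]
guard True dz 2.4741327853192274 [-0.8    0.247  3.574] grip 56.02647208263759
back 40 guard False
55.775
[]
```

View pics/p4.png

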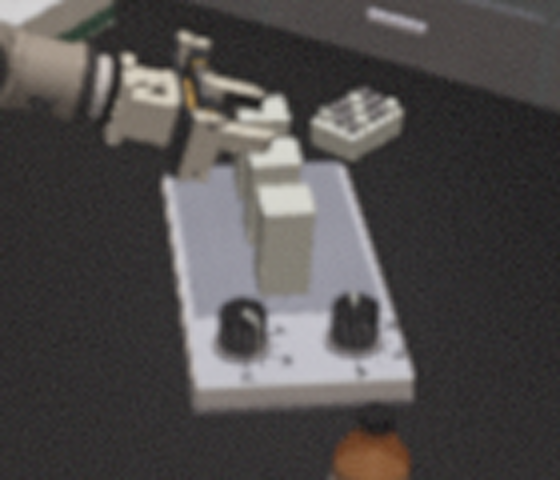

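All three jars are on their pegs, and the timer is still at 0. Now I turn the timer to 40 in two 60° turns, keeping the gripper body away from jar C.

```bash
python3 - <<'E'
from h import *
P=read_position(); 
try: movel([P[0],P[1],P[2]+60],speed=150)
except PlanningError: print("no raise")
movep([480,-120,430],quat(ori([0,0,-1],-DY)))
c=dry(61,-150,0)[:2]; print(c)
for k in range(2):
    turn(c,YAW+np.deg2rad(65),60)
look("w4"); print(read_time_s())
E
```

```text
[661.209 162.265]
w 51.47999787453833 [-0.314 -2.534  0.512]
turned -0.6248551832571125 [ 0.494 -1.023  0.043] [ 4.055  2.238 -1.894]
w 51.37980842602179 [ 0.855 -2.569  0.104]
turned -0.6248500780464812 [ 0.463 -0.963  0.007] [ 4.3    2.698 -1.818]
75.175
```

View pics/w4.png

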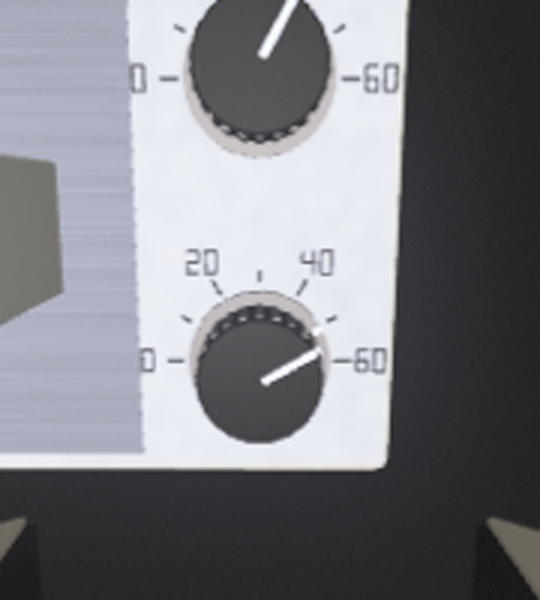

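The timer reads 40 and heat reads 50. I'll make one last check of the scene before handing in.

```bash
python3 - <<'E'
from h import *
movep([480,-120,430],quat(ori([0,0,-1],-DY)))
save("f",cv2.resize(camera("scene")[100:330,120:340],(765,600)[:2] if 0 else (574,600),interpolation=2)); print(read_time_s())
E
```

```text
76.125
```

View pics/f.png

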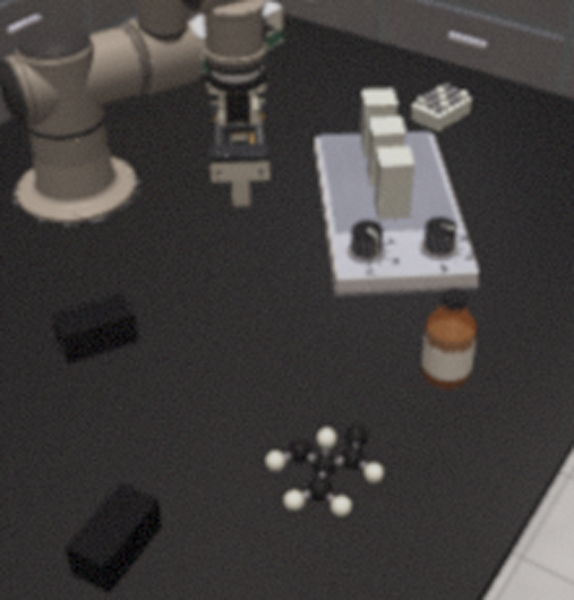

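The three jars stand upright on their pegs, at (380,120), (388,145) and (395,180). The bottle, the vial box, the molecule model and the black look-alikes look undisturbed.

```bash
python3 -c "
from bench import *
print(job_done())"
```

```text
the job is handed in; nothing more can be done
None
```

The job is handed in: the timer went back to 0 first, all three white jars are mouth down on their own pegs, the timer is now at 40 and heat at 50, and the final pictures show nothing else disturbed.

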